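# File a coffee sample case into the packed rack

### The arm

A 6-joint arm with a two-finger parallel gripper is mounted at the origin on the work surface. World frame = base frame: x ahead of the robot, y to its left, z up, the work surface at z = 0. Lengths are in mm, angles in degrees, forces in N, time in s.
With the tool pointing down it reaches from about 300 to 875 mm from the base axis. Payload 6.4 kg.
Tool frame: the origin (TCP) lies at the very end of the fingers, on their centre line; the grasp point (between the pads) lies 19 mm behind it; z points along the fingers, y is the line along which they close (so a half turn about z gives the same grasp; the last joint's range is limited). The gripper opens to 85 mm and grips with 20 to 120 N. Pads are 22 mm wide; open, the fingers measure 114 mm over their backs; the gripper's body (76 mm by 85 mm) begins 54 mm behind the grasp point. The pads swing forward as they close: fully open they stand 13 mm farther back than shut.
Start: joints at [53.955, 10.359, 92.074, -0, 77.567, -11.82], TCP at [235.922, 524.387, 231.288] pointing down, gripper open.
Joint ranges: [-171.53, 171.53], [-51.25, 118.39], [17.06, 147.69], [-65.23, 245.23], [0, 150.52], [-178.68, 178.68]. Speed limits (degrees/s): [147.25, 147.25, 172.46, 180, 180, 180].

### API

Orientations are given as [roll, pitch, yaw] about the fixed x, y, z axes, in that order (R = Rz(yaw) Ry(pitch) Rx(roll)).
In Python, from cell import bot gives the robot as it stands.
- The arm moves only by the tool arm_command, never from a script. Its argument "targets" is a list of rows, each a list of 3 entries, a list of its own where there are three numbers: the opening, from -1 (shut) to 1 (fully open), so that 0 is half open, then the shift along the tool's x, y, z in units of 40 mm (1.0 is 40 mm), then the turn about the tool's z in units of 10 degrees (1.0 is 10 degrees). A call has 1 to 20 rows; each row shifts and turns the commanded pose from where the row before left it, along the tool's axes as they then stand; what a row does not reach is not made up. A row lasts 1/8 s, in which the tool goes at most 62.5 mm and 10.7 degrees, less where a joint would pass 70% of its speed; a pose out of reach is approached as far as the arm can. A call is refused whole if a number of a shift passes 1 or a number of a turn 1, either way. A call with a gripper value outside its range is refused whole. The fingers move at their own pace and stop on an object; "force" is the grip in N (left out, the last holds). Time passes only in rows, so rows that do not move let the fingers close. It gives the time, the measured TCP pose, the force, the opening and the grip force at its end, in the units of the state.
- bot.get_obs(): the state, without advancing time (a new reading comes with each control period).
- bot.grab_frame(name): name is "scene" or "top"; returns a dict with "color" (420x560x3 uint8, red, green, blue), "range_z" (420x560 float32, mm along the optical axis (not along the pixel's ray), 0 where there is no reading), "camera_matrix" (3x3 intrinsics, pixels), "extrinsics" (4x4, takes a point from camera to world coordinates). Camera axes: x right, y down, z forward; pixel columns grow to the right and rows downward; lengths in mm; the calibration is good to about 2 mm. A picture is of the moment at which its call begins.
- bot.hand_in(): hands the job in; it is judged then, once.
The state is a dict: "time_s": time; "q": joint angles; "joint_vel": joint speeds; "joint_torque": joint torques, N m; "ee_pos": TCP position; "tcp_rot": TCP orientation; "ft_force": force on the tool from outside, world axes, zero at the start; "wrist_torque": the same for the moment, N m; "grip_width": finger opening in mm; "grip_force": force on a finger pad.
Only numpy, scipy, OpenCV 4.12 (cv2) and the standard library are available. Lean on these libraries where they do the work, as an engineer would, in place of code of your own. Each camera call takes 0.05 s, during which the arm holds its last target. There are 200 camera calls.

### The job

Take the slim sample case that stands on the table and file it in the packed rack, nose first, directly to the left of the one taller case (left as seen from the rack's open side), working its nose into the seam so that the row gives way against the sprung follower. Push it fully home and press it against the back stop with a firm 10 to 15 N (never over 20 N), then leave it there, all five cases upright. Never force a filed case with more than 25 N, topple it or pull it out, and leave the other things on the table alone.

Things in the scene. Friction and masses are not known exactly. Their poses are not given: they have to be found in the camera images.
- sample_mid (a point): centre (half-way up) of the case to be filed, the only one standing on the table outside the rack: slim, plain white plastic, 110 mm deep (own x, -55 to +55), 26 mm thick (y), 80 mm high (z), 0.12 to 0.25 kg. +x is the way its nose points. Its flat sides (x from -46 to +29 mm) can be gripped; the fingers do not fit between filed cases
- sample_nose (a point): middle of the nose of that same case, 55 mm ahead (+x) of its centre; same axes. The front 26 mm of the case tapers on both sides over its full height, like a blunt wedge, to a flat nose 5 mm wide
- sample_bar (a point): outer face of the upright pull bar on the spine (back face) of that same case, 63 mm behind its centre; same axes. The bar is 12 mm wide, stands 8 mm out of the spine and runs from 25 to 65 mm above the underside. The spine's two upright edges are bevelled (6 mm wide, 9 mm deep). Filed cases have the same
- tall_mid (a point): centre (half-way up) of the one taller case in the row: the same as the others but 96 mm high; its place in the row varies, never the left end. Same axes as the rack
- filed_a_mid (a point): centre (half-way up) of another case standing in the row, the same as the one to be filed
- filed_b_mid (a point): centre (half-way up) of another case standing in the row, the same as the one to be filed
- filed_c_mid (a point): centre (half-way up) of another case standing in the row, the same as the one to be filed (always the left-hand end of the row, against the follower)
- rack: dark steel file rack, fixed, open above and to the robot. Origin on the table, under the centre of a case fully home (in x); +x inward to the back stop, +y left to the follower, z up. Floor top at z = 6 mm, from x = -102 to +63; right wall's face at y = -70 mm, 81 mm high; left end plate at y = +115 mm. Four cases stand packed on the right wall, spines at x = -55 mm
- stop: the rack's upright back stop: origin and axes as the rack, face at x = +55 mm, top at z = 61 mm. The filed cases' noses are on it. Their bevels leave a V-groove 12 mm wide, 9 mm deep at each seam; seams are 26 mm apart. Cases to the right of a seam cannot give way (fixed wall); those to the left give way with the follower
- follower (a joint): position (m) of the sprung, damped (60 N s/m) follower plate (100 mm deep, 70 mm high, 8 mm thick) that presses the row to the right: about 0 with four cases in the row, about 0.026 with five, 0.045 at most. It pushes with about 3 N with four cases and 4.3 N with five. Wedging the nose in takes 4 to 9 N, sliding a case along between its neighbours 2 to 4 N
- bowl_a: white cupping bowl, 90 mm wide, 55 mm high, leave alone; origin at the centre of its underside
- bowl_b: white cupping bowl, the same, leave alone; origin at the centre of its underside
- bowl_c: white cupping bowl, the same, leave alone; origin at the centre of its underside
- jar: glass jar, 60 mm wide, 75 mm high, leave alone; origin at the centre of its underside
- phone: black phone lying flat, 75 x 150 x 9 mm, leave alone; origin at the centre of its underside
- spoon: spoon lying flat, 160 mm long, leave alone; origin at the centre of its underside
Things that resemble listed ones, but are neither listed nor needed, are in the scene too. What is shaped like the part that bears sample_mid but blue or orange is not meant. Leave any pink look-alike of the part that bears tall_mid alone.

How it is judged:
By the outcome, as a careful person would: the job done as asked, in the order asked, and still so for the second after the job is handed in, with the robot touching nothing.
It also fails if it takes over 72 s, if anything falls off the work surface, if the arm or the gripper's body presses on something with over 40 N, if the wrist force passes 120 N, or if a joint passes its speed limit or range.

## Working session

There is one attempt and no reset: what is moved stays moved. The work goes in short steps, Python scripts to look and compute and a tool call to move; the robot and the scene stay as the last step left them, time stands still between calls to the robot, and variables do not carry over. Pictures are saved under pics/ and viewed, at most 10 in all, crops included, and the job is handed in when it is done.

Besides the shell and the picture viewer there is one more tool, called after "Request:" as name(argument=value, ...), one argument or row to a line, values as JSON. arm_command: Moves the arm, as the interface text tells. Its arguments: {"type":"object","properties":{"targets":{"type":"array"},"force":{"type":"number"}},"required":["targets"]}

```bash
mkdir -p pics
cat > h.py <<'E'
import numpy as np, cv2
from cell import bot
def grab(n):
    f=bot.grab_frame(n); np.savez(f'{n}.npz',**f); return f
def load(n): return np.load(f'{n}.npz')
def cloud(f):
    K=f['camera_matrix'];T=f['extrinsics'];z=f['range_z'].astype(float)
    v,u=np.mgrid[:z.shape[0],:z.shape[1]]
    P=np.stack([(u-K[0,2])/K[0,0]*z,(v-K[1,2])/K[1,1]*z,z],-1)
    return P@T[:3,:3].T+T[:3,3]
E
python3 - <<'E'
from h import *
for n in('scene','top'):
    f=grab(n); cv2.imwrite(f'pics/{n}0.png',f['color'][...,::-1])
    print(n,f['camera_matrix'].round(1).tolist(),f['extrinsics'].round(3).tolist())
o=bot.get_obs();print({k:np.round(v,2).tolist() for k,v in o.items()})
E
```

```text
scene [[401.4, 0.0, 275.6], [0.0, 401.4, 212.3], [0.0, 0.0, 1.0]] [[-0.284, 0.718, -0.636, 1224.194], [0.959, 0.216, -0.185, 215.602], [0.005, -0.662, -0.75, 837.788], [0.0, 0.0, 0.0, 1.0]]
top [[433.2, 0.0, 277.2], [0.0, 433.2, 209.7], [0.0, 0.0, 1.0]] [[-0.0, -0.989, 0.15, 379.249], [-1.0, 0.003, 0.019, 21.802], [-0.019, -0.15, -0.988, 1370.265], [0.0, 0.0, 0.0, 1.0]]
{'time_s': 0.1, 'q': [53.96, 10.4, 92.13, -0.0, 77.57, -11.82], 'joint_vel': [-0.01, 0.0, -0.08, 0.01, -0.07, 0.05], 'joint_torque': [-0.0, -44.59, -35.22, -0.0, 0.0, -0.0], 'ee_pos': [235.61, 523.97, 230.47], 'tcp_rot': [-179.91, -0.02, 155.78], 'ft_force': [-0.28, 0.53, 0.53], 'wrist_torque': [0.05, 0.01, -0.06], 'grip_force': 0.0, 'grip_width': 85.34}
```

View pics/scene0.png

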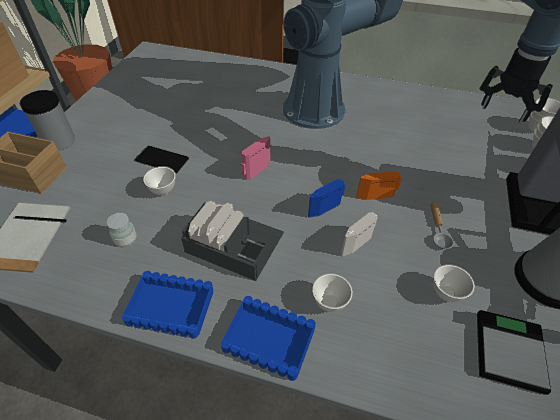

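View pics/top0.png

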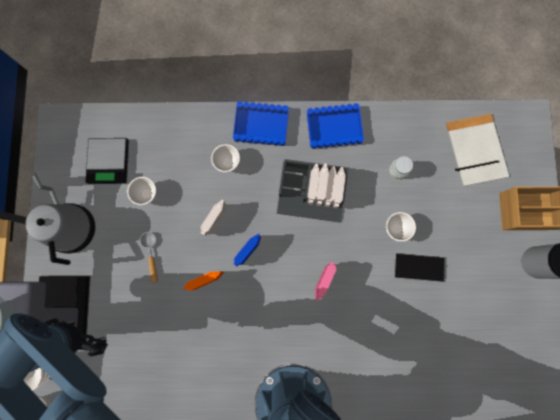

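Run:
```python
from h import *
a=load('top')['color'][140:250,180:360,::-1]; b=load('scene')['color'][180:290,170:390,::-1]
r=lambda i,s:cv2.resize(i,None,fx=s,fy=s,interpolation=cv2.INTER_CUBIC)
A=r(a,3.5);B=r(b,2.4)
W=max(A.shape[1],B.shape[1]);C=np.zeros((A.shape[0]+B.shape[0],W,3),np.uint8)
Bh=A.shape[0];C[:Bh,:A.shape[1]]=A;C[Bh:,:B.shape[1]]=B
cv2.imwrite('pics/crop0.png',C[:600,:800]);print(C.shape,Bh)
for n in('top','scene'):
    f=load(n);P=cloud(f);c=f['color'].astype(int)
    w=(c.min(-1)>(120))&((c.max(-1)-c.min(-1))<40)
    for nm,box in dict(sample=((195,195,230,240) if n=='top' else (335,205,385,262)),rack=((275,155,350,225) if n=='top' else (180,190,285,280))).items():
        x0,y0,x1,y1=box;m=np.zeros(w.shape,bool);m[y0:y1,x0:x1]=1
        Q=P[m&w&(P[...,2]>15)]
        print(n,nm,len(Q),np.percentile(Q[:,2],[5,50,95,99]).round(1))
        top=Q[(Q[:,2]>np.percentile(Q[:,2],95)-10)] 
        rect=cv2.minAreaRect(top[:,:2].astype(np.float32));print('  top rect',[np.round(x,1) for x in rect],len(top),top.mean(0).round(1))
    # rack all points, height
```

```text
(649, 630, 3) 385
top sample 303 [74.3 80.4 84.9 88.2]
  top rect [array([460. , 158.6]), array([300. , 104.5]), np.float64(40.2)] 282 [554.1 241.1  94.3]
top rack 1239 [ 70.7  87.1 104.7 107.1]
  top rect [array([542.1, -52.3]), array([ 37.2, 355.9]), np.float64(71.5)] 291 [647.2 -86.5 137.2]
scene sample 701 [20.7 74.7 80.9 81.9]
  top rect [array([865.3, 216.4]), array([ 58.8, 715.3]), np.float64(85.2)] 375 [565.3 240.8  84.6]
scene rack 1294 [ 79.5  86.4 102.7 104. ]
  top rect [array([925.8,  36.9]), array([692.4,  67.2]), np.float64(25.4)] 401 [663.  -88.3 106.3]
```

View pics/crop0.png

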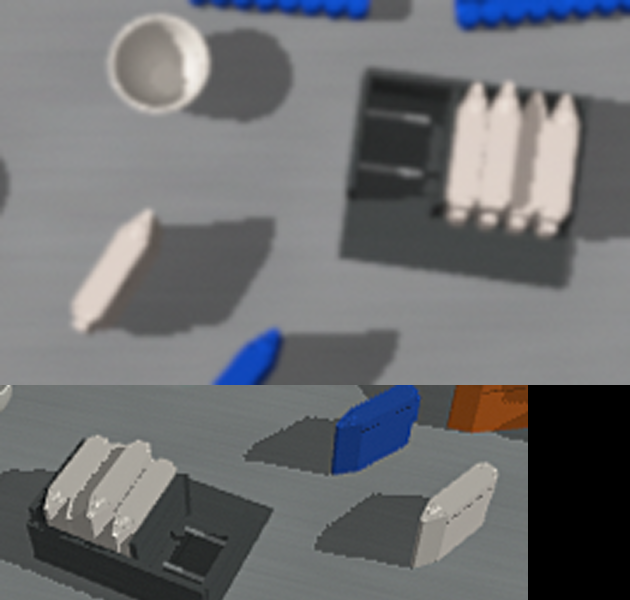

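Run:
```python
from h import *
def tops(n,box,zlo,zhi,thr=110):
    f=load(n);P=cloud(f);c=f['color'].astype(int)
    m=(c.min(-1)>thr)&((c.max(-1)-c.min(-1))<50)&(P[...,2]>zlo)&(P[...,2]<zhi)
    x0,y0,x1,y1=box;k=np.zeros(m.shape,bool);k[y0:y1,x0:x1]=1
    return P[m&k]
for n,bs,br in(('top',(195,195,230,240),(300,155,350,225)),('scene',(335,205,385,262),(180,190,285,280))):
    Q=tops(n,bs,72,92)
    c,s,a=cv2.minAreaRect(Q[:,:2].astype(np.float32));print(n,'sample',np.round(c,1),np.round(s,1),round(a,1),'z',np.median(Q[:,2]).round(1))
    d=np.linalg.svd(Q[:,:2]-Q[:,:2].mean(0),full_matrices=False)[2][0]; d*=np.sign(d[0])
    print('  yaw',np.degrees(np.arctan2(d[1],d[0])).round(1))
    X=(Q[:,:2]-c)@d;Y=(Q[:,:2]-c)@[-d[1],d[0]]
    for lo in range(-70,70,10):
        k=(X>=lo)&(X<lo+10)
        if k.sum()>2:print('   ',lo,k.sum(),np.percentile(Y[k],[2,98]).round(1),np.median(Q[k,2]).round(1))
    Q=tops(n,br,76,115)
    c,s,a=cv2.minAreaRect(Q[:,:2].astype(np.float32));print(n,'row',np.round(c,1),np.round(s,1),round(a,1))
    # lines: per rack candidates yaw -> best separated
    best=None
    for yaw in np.arange(-20,20,.5):
        r=np.radians(yaw);y=Q[:,:2]@[-np.sin(r),np.cos(r)]
        h=np.histogram(y,bins=np.arange(y.min(),y.max(),2))[0];v=np.var(h)
        if best is None or v>best[0]:best=(v,yaw)
    yaw=best[1];r=np.radians(yaw);x=Q[:,:2]@[np.cos(r),np.sin(r)];y=Q[:,:2]@[-np.sin(r),np.cos(r)]
    print('  yaw',yaw)
    for lo in np.arange(y.min(),y.max(),4):
        k=(y>=lo)&(y<lo+4)
        if k.sum()>2:print('   ',lo.round(0),k.sum(),np.percentile(x[k],[2,98]).round(1),np.percentile(Q[k,2],[20,50,80]).round(1))
```

```text
top sample [559.1 241.5] [ 27.  108.3] 57.9 z 80.4
  yaw -31.9
    -60 9 [-9.1  8.3] 78.7
    -50 28 [-12.7  12.2] 79.8
    -40 31 [-13.2  12.7] 80.6
    -30 28 [-13.1  12. ] 80.6
    -20 30 [-12.7  13.3] 80.6
    -10 30 [-12.6  11.6] 81.3
    0 31 [-12.6  13.1] 80.8
    10 30 [-13.3  11.9] 81.1
    20 28 [-12.3  12.9] 79.3
    30 27 [-10.4  11.3] 80.4
    40 15 [-6.5  5.8] 79.1
    50 5 [-3.1  3.8] 80.7
top row [ 653.8 -101.4] [107.  118.2] 81.9
  yaw -1.0
    -147.0 13 [656.2 691.3] [85.1 87.3 87.9]
    -143.0 26 [632.  703.3] [82.7 86.6 88.6]
    -139.0 37 [608.2 705.9] [83.3 86.  88. ]
    -135.0 64 [604.  703.8] [84.4 86.  88.5]
    -131.0 33 [602.1 696.2] [84.5 86.6 89.3]
    -127.0 33 [601.5 690.2] [83.3 85.1 87.9]
    -123.0 58 [600.2 685.7] [84.1 86.5 88.4]
    -119.0 34 [601.9 699.5] [83.7 86.1 88.4]
    -115.0 37 [607.9 711.1] [84.5 86.5 88.9]
    -111.0 62 [608.3 705.8] [83.6 86.4 88.7]
    -107.0 36 [604.7 699.8] [84.3 85.8 88.8]
    -103.0 33 [604.7 692.3] [83.3 86.5 87.8]
    -99.0 53 [603.4 687.9] [83.6 86.2 87.8]
    -95.0 34 [604.3 696.9] [ 86.3  91.2 101.2]
    -91
[... 1582 characters left out ...]
 10 [612.6 712.1] [83.6 85.7 87. ]
    -5.0 9 [622.8 701.2] [ 98.9  99.6 100.7]
    -1.0 40 [617.6 693.9] [100.6 101.3 102.4]
    3.0 52 [612.3 704.3] [100.6 101.5 102.6]
    7.0 53 [614.  714.8] [100.4 101.5 102.9]
    11.0 69 [615.2 719.9] [100.1 101.3 102.4]
    15.0 76 [616.4 718.8] [ 89.1 100.6 102.7]
    19.0 77 [618.  708.1] [ 93.2 100.9 102.2]
    23.0 124 [621.2 698.7] [ 85.8  92.2 100.2]
    27.0 52 [612.2 701.8] [83.9 85.  86.1]
    31.0 49 [616.5 710.2] [83.9 85.6 86.8]
    35.0 53 [612.1 716.6] [84.7 85.6 86.7]
    39.0 70 [615.5 719. ] [84.  85.5 86.6]
    43.0 61 [615.2 710.9] [83.7 85.4 86.6]
    47.0 77 [619.1 702.5] [80.2 83.8 85.9]
    51.0 7 [662.3 695. ] [80.7 85.  86.4]
```

```bash
cat >> h.py <<'E'
from scipy.optimize import minimize
def pts(f,box,zlo,zhi,thr=110):
    P=cloud(f);c=f['color'].astype(int)
    m=(c.min(-1)>thr)&((c.max(-1)-c.min(-1))<50)&(P[...,2]>zlo)&(P[...,2]<zhi)
    x0,y0,x1,y1=box;k=np.zeros(m.shape,bool);k[y0:y1,x0:x1]=1
    return P[m&k]
E
python3 - <<'E'
from h import *
for n,bs,br in(('top',(195,195,230,240),(300,155,350,225)),('scene',(335,205,385,262),(180,190,285,280))):
    f=load(n)
    T=pts(f,br,97,110); c,s,a=cv2.minAreaRect(T[:,:2].astype(np.float32));print(n,'tall',np.round(c,1),np.round(s,1),round(a,1),len(T),np.median(T[:,2]))
    d=np.linalg.svd(T[:,:2]-T[:,:2].mean(0),full_matrices=False)[2][0];d*=np.sign(d[0]);print('  tall pca yaw',np.degrees(np.arctan2(d[1],d[0])).round(2))
    for yaw in(-7.,-8.,-9.):
        r=np.radians(yaw);R=np.array([[np.cos(r),np.sin(r)],[-np.sin(r),np.cos(r)]])
        q=T[:,:2]@R.T;A=pts(f,br,80,92)[:,:2]@R.T
        print('  ',yaw,'tall x',np.percentile(q[:,0],[1,99]).round(1),'y',np.percentile(q[:,1],[1,99]).round(1),'low y',np.percentile(A[:,1],[1,99]).round(1),'low x',np.percentile(A[:,0],[1,99]).round(1))
    P=cloud(f);cc=f['color'].astype(int)
    b=(cc[...,2]>cc[...,0]+60)&(P[...,2]>70)&(P[...,2]<90)&(P[...,0]<600)
    print('  blue',np.median(P[b],0).round(),np.percentile(P[b],[2,98],axis=0).round().tolist())
E
```

```text
top tall [659.6 -90.2] [ 25.9 110. ] 81.8 278 102.47274486249353
  tall pca yaw -8.51
   -7.0 tall x [611.8 716.3] y [-21.9   3.7] low y [-73.   29.5] low x [610.4 715.9]
   -8.0 tall x [611.8 716.3] y [-10.2  15.2] low y [-61.7  40.9] low x [610.7 716.3]
   -9.0 tall x [611.6 716.2] y [ 1.3 26.7] low y [-50.4  52.3] low x [611.  716.2]
  blue [458. 137.  80.] [[419.0, 104.0, 73.0], [499.0, 172.0, 86.0]]
scene tall [658.1 -91.9] [ 28.6 110.9] 82.3 366 101.3521867546317
  tall pca yaw -7.84
   -7.0 tall x [612.3 717.6] y [-24.4   2.9] low y [-75.2  28.2] low x [611.4 718.1]
   -8.0 tall x [612.3 717.7] y [-13.1  14.1] low y [-63.7  39.6] low x [611.8 718.3]
   -9.0 tall x [612.2 717.6] y [-1.3 25.5] low y [-52.3  51.1] low x [612.2 718.8]
  blue [462. 137.  79.] [[418.0, 102.0, 71.0], [503.0, 171.0, 82.0]]
```

Request:
arm_command(
  targets=[
    [0.4, [0, 0, 0], 0.74],
    [0.4, [-0.97, -0.18, 0.2], 0],
    [0.4, [-0.97, -0.18, 0.2], 0],
    [0.4, [-0.97, -0.18, 0.2], 0],
    [0.4, [-0.97, -0.18, 0.2], 0],
    [0.4, [-0.97, -0.18, 0.2], 0],
    [0.4, [-0.97, -0.18, 0.2], 0],
    [0.4, [-0.97, -0.18, 0.2], 0],
    [0.4, [-0.97, -0.18, 0.2], 0],
    [0.4, [-0.97, -0.18, 0.2], 0],
    [0.4, [-1, -0.18, 0.2], 0],
    [0.4, [0, 0, 0], 0],
    [0.4, [0, 0, 0], 0],
    [0.4, [0, 0, 0], 0],
  ],
  force=60,
)

```text
time_s: 1.85
ee_pos: [528.8, 259.8, 151.4]
tcp_rot: [180.0, -0.0, 148.4]
ft_force: [-0.3, 0.8, -0.0]
grip_width: 60.0
grip_force: 0.0
```

Request:
arm_command(
  targets=[
    [0.4, [0, 0, 0.8], 0],
    [0.4, [0, 0, 0.8], 0],
    [0.4, [0, 0, 0.8], 0],
    [0.4, [0, 0, 0.5], 0],
    [0.4, [0, 0, 0], 0],
    [0.4, [0, 0, 0], 0],
    [-1, [0, 0, 0], 0],
    [-1, [0, 0, 0], 0],
    [-1, [0, 0, 0], 0],
    [-1, [0, 0, 0], 0],
    [-1, [0, 0, 0], 0],
    [-1, [0, 0, 0], 0],
    [-1, [0, 0, 0], 0],
    [-1, [0, 0, 0], 0],
  ],
)

```text
time_s: 3.6
ee_pos: [530.4, 259.2, 36.4]
tcp_rot: [179.9, 0.1, 148.4]
ft_force: [-0.3, -0.8, 6.4]
grip_width: 25.5
grip_force: 59.4
```

Request:
arm_command(
  targets=[
    [-1, [0, 0, -0.3], 0],
    [-1, [0, 0, -0.7], 0],
    [-1, [0, 0, -0.8], 0],
    [-1, [0, 0, -0.7], 0],
    [-1, [0, 0, 0], -0.8],
    [-1, [0, 0, 0], -0.8],
    [-1, [0, 0, 0], -0.76],
    [-1, [0, -0.6, 0], 0],
    [-1, [0, -0.9, 0], 0],
    [-1, [-0.15, -0.9, 0], 0],
    [-1, [0, -0.9, 0], 0],
    [-1, [0, -0.9, 0], 0],
    [-1, [0, -0.9, 0], 0],
    [-1, [0, -0.9, 0], 0],
    [-1, [0, -0.9, 0], 0],
    [-1, [0, -0.6, 0], 0],
    [-1, [0, -0.34, 0], 0],
    [-1, [0, 0, 0], 0],
    [-1, [0, 0, 0], 0],
    [-1, [0, 0, 0], 0],
  ],
)

```text
time_s: 6.1
ee_pos: [491.7, -51.5, 135.2]
tcp_rot: [180.0, -0.0, 172.0]
ft_force: [-0.6, 1.1, -2.1]
grip_width: 25.5
grip_force: 59.2
```

Request:
arm_command(
  targets=[
    [-1, [0, 0, 0.5], 0],
    [-1, [0, 0, 0.6], 0],
    [-1, [0, 0, 0.6], 0],
    [-1, [0, 0, 0.4], 0],
    [-1, [0, 0, 0], 0],
    [-1, [0, 0, 0], 0],
  ],
)

```text
time_s: 6.85
ee_pos: [492.4, -52.4, 52.0]
tcp_rot: [-180.0, 0.1, 172.0]
ft_force: [-0.6, -0.1, -2.5]
grip_width: 25.2
grip_force: 59.3
```

Run:
```python
from h import *
ims=[]
for n,b in(('top',(270,140,360,260)),('scene',(170,170,310,290))):
    f=grab(n);x0,y0,x1,y1=b;i=f['color'][y0:y1,x0:x1,::-1];ims.append(cv2.resize(i,(int((x1-x0)*600/(y1-y0)*.55),330),interpolation=cv2.INTER_CUBIC))
    P=cloud(f);c=f['color'].astype(int)
    m=(c.min(-1)>100)&((c.max(-1)-c.min(-1))<50)
    r=np.radians(-8);R=np.array([[np.cos(r),np.sin(r)],[-np.sin(r),np.cos(r)]])
    q=P[...,:2]@R.T-[665,6.6];z=P[...,2]
    print(n,'rows: x-bin -> y range,z of held case / row')
    k0=m&(z>75)&(z<115)&(np.abs(q[...,1])<90)
    for lo in list(range(-180,-60,8)):
        k=k0&(q[...,0]>=lo)&(q[...,0]<lo+8)&(abs(q[...,1]-10)<40)
        if k.sum()>2:print('  ',lo,k.sum(),np.percentile(q[k][:,1],[3,50,97]).round(1),np.median(z[k]).round(1))
    R0=k0&(q[...,0]>-44)&(q[...,0]<26)
    t=R0&(z>97);l=R0&(z<91)
    print(' tall y',np.percentile(q[t][:,1],[2,98]).round(1),'left low y',np.percentile(q[l&(q[...,1]>5)][:,1],[2,98]).round(1),'right low',np.percentile(q[l&(q[...,1]<-10)][:,1],[2,98]).round(1))
cv2.imwrite('pics/c1.png',np.hstack(ims))
print(bot.get_obs()['ee_pos'],bot.get_obs()['ft_force'])
```

```text
top rows: x-bin -> y range,z of held case / row
 tall y [-16.6   8.5] left low y [ 9.2 37.8] right low [-69.8 -19.3]
scene rows: x-bin -> y range,z of held case / row
   -180 7 [-2.6  1.9  4.8] 95.2
   -172 13 [-0.7  6.8 13.7] 95.1
   -164 22 [-1.4  9.7 22. ] 94.9
   -156 17 [-2.   7.6 20.1] 95.4
   -148 27 [-1.8 12.9 22.5] 95.1
   -140 31 [-1.6 15.2 22.8] 94.2
   -132 28 [-2.3 12.8 22.7] 95.5
   -124 32 [-1.9 14.4 22.3] 94.6
   -116 29 [-2.4 14.5 22.7] 94.8
   -108 35 [-2.2 16.1 22.2] 94.1
   -100 28 [ 2.7 15.5 18.9] 93.7
   -92 23 [ 3.7 13.1 16.5] 90.8
   -84 14 [ 5.9 11.4 15.2] 90.0
 tall y [-18.8   7.2] left low y [ 5.9 33.3] right low [-71.1 -29.1]
[492.63885903 -52.62021632  52.30616603] [ 0.54438167  0.38941345 -1.56790083]
```

View pics/c1.png

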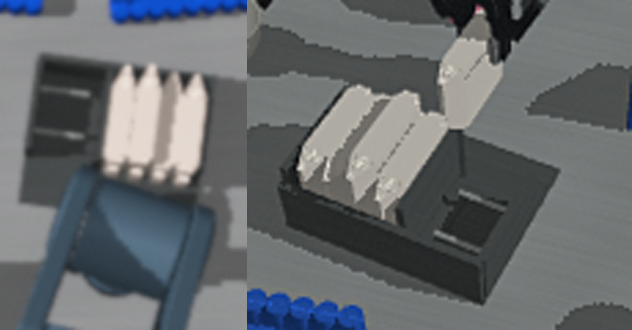

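Request:
arm_command(
  targets=[
    [-1, [0, -0.04, 0.1], 0],
    [-1, [0, 0, 0.09], 0],
    [-1, [0, 0, 0], 0],
    [-1, [-0.2, 0, 0], 0],
    [-1, [-0.2, 0, 0], 0],
    [-1, [-0.1, 0, 0], 0],
    [-1, [0, 0, 0], 0],
    [-1, [0, 0, 0], 0],
  ],
)

```text
time_s: 7.95
ee_pos: [511.1, -56.6, 43.6]
tcp_rot: [180.0, -0.0, 172.0]
ft_force: [-1.3, -0.7, -1.7]
grip_width: 25.6
grip_force: 59.2
```

Run:
```python
from h import *
f=grab('scene')
i=f['color'][180:280,180:300,::-1];cv2.imwrite('pics/c2.png',cv2.resize(i,None,fx=6,fy=6,interpolation=cv2.INTER_CUBIC))
P=cloud(f);c=f['color'].astype(int);m=(c.min(-1)>100)&((c.max(-1)-c.min(-1))<50)
r=np.radians(-8);R=np.array([[np.cos(r),np.sin(r)],[-np.sin(r),np.cos(r)]])
q=P[...,:2]@R.T-[665,6.6];z=P[...,2];k0=m&(z>75)&(z<115)&(np.abs(q[...,1]-10)<50)
for lo in range(-172,-44,8):
    k=k0&(q[...,0]>=lo)&(q[...,0]<lo+8)
    if k.sum()>2:print('  ',lo,k.sum(),np.percentile(q[k][:,1],[3,50,97]).round(1),np.median(z[k]).round(1))
```

```text
-164 5 [-2.9 -1.4  1.5] 86.8
   -156 11 [-4.1  1.   8.1] 87.3
   -148 17 [-3.1  6.4 16.2] 86.2
   -140 23 [-4.4  6.2 19.5] 86.5
   -132 25 [-4.8  8.3 20.2] 86.1
   -124 26 [-2.8 11.4 21.3] 86.6
   -116 25 [-3.9  9.6 21. ] 85.7
   -108 26 [-5.  10.1 20.8] 85.7
   -100 28 [-3.5  9.  20.3] 86.5
   -92 29 [-4.1 10.3 21. ] 85.7
   -84 24 [-1.6 11.3 19. ] 86.1
   -76 22 [ 1.4 11.7 15.1] 86.1
   -68 14 [ 4.7 10.1 12. ] 84.2
   -60 18 [-38.3  -5.   24.6] 85.5
   -52 48 [-39.1   2.1  31.2] 86.7
```

View pics/c2.png

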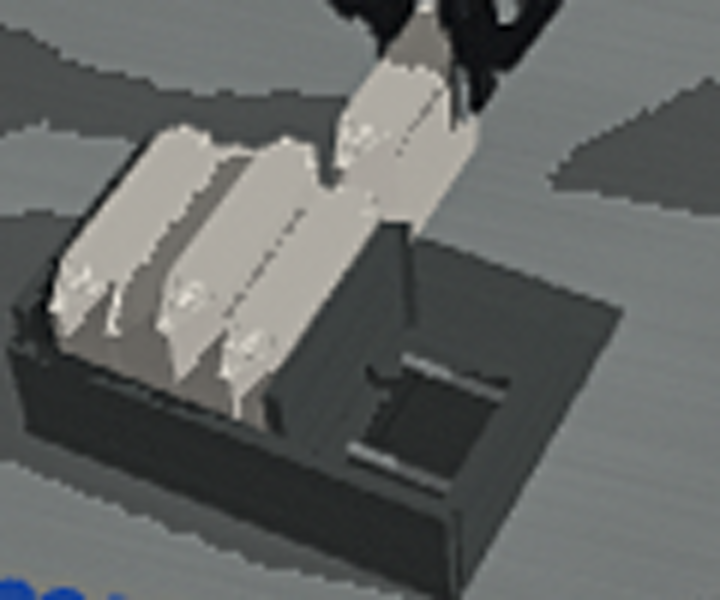

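Request:
arm_command(
  targets=[
    [-1, [-0.08, 0, 0], 0],
    [-1, [-0.08, 0, 0], 0],
    [-1, [-0.06, 0, 0], 0],
    [-1, [-0.05, 0, 0], 0],
    [-1, [0, 0, 0], 0],
  ],
)

```text
time_s: 8.62
ee_pos: [521.7, -58.3, 43.5]
tcp_rot: [-180.0, -0.0, 172.0]
ft_force: [-1.0, -0.5, -1.6]
grip_width: 25.2
grip_force: 59.3
```

Request:
arm_command(
  targets=[
    [-1, [-0.05, 0.02, 0], 0],
    [-1, [-0.05, 0.03, 0], 0],
    [-1, [-0.05, 0.02, 0], 0],
    [-1, [0, 0, 0], 0],
  ],
)

```text
time_s: 9.12
ee_pos: [527.9, -56.3, 43.4]
tcp_rot: [-180.0, -0.1, 172.0]
ft_force: [-3.1, -1.9, -1.8]
grip_width: 25.3
grip_force: 59.3
```

Request:
arm_command(
  targets=[
    [-1, [-0.06, 0.025, 0], 0],
    [-1, [-0.06, 0.025, 0], 0],
    [-1, [-0.06, 0.025, 0], 0],
    [-1, [-0.06, 0.025, 0], 0],
    [-1, [0, 0, 0], 0],
  ],
)

```text
time_s: 9.75
ee_pos: [538.4, -53.8, 43.6]
tcp_rot: [-180.0, -0.0, 172.0]
ft_force: [-3.3, -2.7, -3.4]
grip_width: 25.3
grip_force: 59.3
```

Request:
arm_command(
  targets=[
    [-1, [-0.06, 0.026, 0], 0],
    [-1, [-0.06, 0.026, 0], 0],
    [-1, [-0.06, 0.026, 0], 0],
    [-1, [-0.06, 0.026, 0], 0],
    [-1, [-0.06, 0.026, 0], 0],
    [-1, [-0.06, 0.026, 0], 0],
    [-1, [0, 0, 0], 0],
  ],
)

```text
time_s: 10.62
ee_pos: [553.9, -49.9, 43.8]
tcp_rot: [-180.0, 0.0, 172.0]
ft_force: [-2.5, -3.3, -3.1]
grip_width: 25.6
grip_force: 59.4
```

Request:
arm_command(
  targets=[
    [-1, [-0.06, 0.015, 0], 0],
    [-1, [-0.07, 0, 0], 0],
    [-1, [-0.08, 0, 0], 0],
    [-1, [-0.08, 0, 0], 0],
    [-1, [-0.08, 0, 0], 0],
    [-1, [-0.08, 0, 0], 0],
    [-1, [0, 0, 0], 0],
  ],
)

```text
time_s: 11.5
ee_pos: [571.8, -52.1, 43.7]
tcp_rot: [-180.0, 0.0, 172.0]
ft_force: [-3.7, -5.2, -2.6]
grip_width: 25.6
grip_force: 59.4
```

Request:
arm_command(
  targets=[
    [-1, [-0.07, 0, 0], 0],
    [-1, [-0.07, 0, 0], 0],
    [-1, [-0.07, 0, 0], 0],
    [-1, [-0.05, 0, 0], 0],
    [-1, [0, 0, 0.03], 0],
    [-1, [0, 0, 0], 0],
  ],
)

```text
time_s: 12.25
ee_pos: [582.1, -53.7, 42.8]
tcp_rot: [-179.9, 0.1, 172.0]
ft_force: [-4.0, -5.1, -1.4]
grip_width: 25.4
grip_force: 59.5
```

Run:
```python
from h import *
f=grab('scene')
i=f['color'][170:290,170:310,::-1];cv2.imwrite('pics/c3.png',cv2.resize(i,None,fx=5,fy=5,interpolation=cv2.INTER_CUBIC))
P=cloud(f);c=f['color'].astype(int);m=(c.min(-1)>100)&((c.max(-1)-c.min(-1))<50)
r=np.radians(-8);R=np.array([[np.cos(r),np.sin(r)],[-np.sin(r),np.cos(r)]])
q=P[...,:2]@R.T-[665,6.6];z=P[...,2];k0=m&(z>75)&(z<115)
for lo in range(-72,72,6):
    k=k0&(q[...,1]>=lo)&(q[...,1]<lo+6)&(q[...,0]>-140)&(q[...,0]<80)
    if k.sum()>2:print('  ',lo,k.sum(),np.percentile(q[k][:,0],[3,97]).round(1),np.median(z[k]).round(1))
print(bot.get_obs()['ft_force'],bot.get_obs()['ee_pos'])
```

```text
-72 56 [-47.3  34.1] 85.2
   -66 73 [-51.9  49.3] 85.1
   -60 83 [-52.1  53.5] 85.6
   -54 88 [-47.7  49.2] 85.4
   -48 62 [-42.6  34.2] 85.8
   -42 71 [-51.8  43.1] 85.2
   -36 85 [-47.4  53.1] 85.5
   -30 36 [-49.3  51.4] 85.6
   -24 16 [-32.5  34.3] 101.1
   -18 68 [-51.3  38.7] 101.5
   -12 88 [-48.3  51. ] 101.9
   -6 117 [-49.2  55.3] 100.9
   0 126 [-46.7  43.4] 99.9
   6 140 [-85.6  29.2] 86.7
   12 69 [-84.   27.8] 85.3
   18 88 [-76.5  50. ] 85.5
   24 118 [-73.6  54.9] 85.5
   30 96 [-63.   46.8] 85.3
   36 69 [-31.   41.1] 85.1
   42 78 [-43.4  33.7] 84.7
   48 63 [-47.8  17.9] 85.3
   54 47 [-46.7  -2.1] 84.9
   60 37 [-44.1 -17.7] 84.2
[-3.14841826 -5.29783604 -2.0195711 ] [582.07596966 -53.70378983  42.71919326]
```

View pics/c3.png

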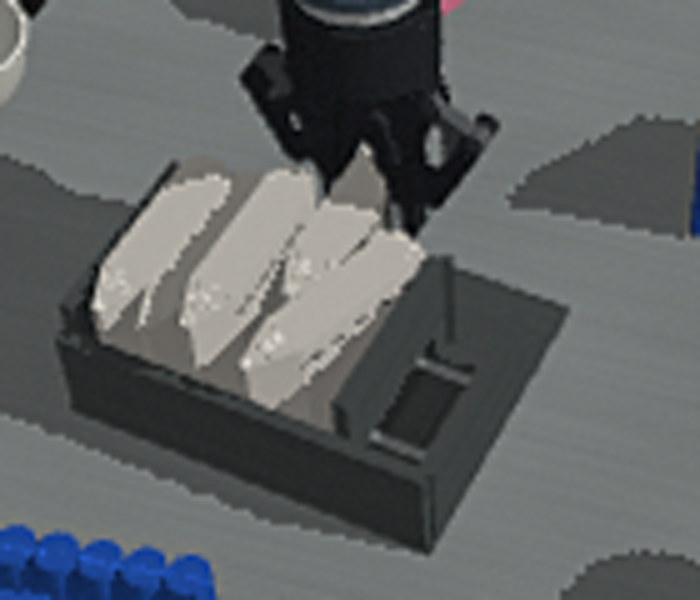

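Request:
arm_command(
  targets=[
    [-1, [0, 0, 0.02], 0],
    [-1, [0, 0, 0.02], 0],
    [0.1, [0, 0, 0], 0],
    [0.1, [0, 0, 0], 0],
    [0.1, [0, 0, 0], 0],
    [0.1, [0, 0, 0], 0],
    [0.1, [0.1, 0, 0], 0],
    [0.1, [0.3, 0, 0], 0],
    [0.1, [0.4, 0, 0], 0],
    [0.1, [0.4, 0, 0], 0],
    [0.1, [0.1, 0, 0], 0],
    [-1, [0, 0, 0], 0],
    [-1, [0, 0, 0], 0],
    [-1, [0, 0, 0], 0],
    [-1, [0, 0, 0], 0],
    [-1, [0, 0, 0], 0],
    [-1, [0, 0, 0], 0],
  ],
  force=40,
)

```text
time_s: 14.42
ee_pos: [530.3, -45.6, 40.8]
tcp_rot: [180.0, -0.0, 172.0]
ft_force: [-0.5, -0.7, -0.4]
grip_width: 0.2
grip_force: 0.0
```

Run:
```python
from h import *
f=grab('scene')
i=f['color'][170:290,170:310,::-1];cv2.imwrite('pics/c4.png',cv2.resize(i,None,fx=5,fy=5,interpolation=cv2.INTER_CUBIC))
P=cloud(f);c=f['color'].astype(int);m=(c.min(-1)>100)&((c.max(-1)-c.min(-1))<50)
r=np.radians(-8);R=np.array([[np.cos(r),np.sin(r)],[-np.sin(r),np.cos(r)]])
q=P[...,:2]@R.T-[665,6.6];z=P[...,2];k0=m&(z>75)&(z<115)
for lo in range(-24,72,6):
    k=k0&(q[...,1]>=lo)&(q[...,1]<lo+6)&(q[...,0]>-140)&(q[...,0]<80)
    if k.sum()>2:print('  ',lo,k.sum(),np.percentile(q[k][:,0],[3,97]).round(1),np.median(z[k]).round(1))
for lo in range(-130,-60,6):
    k=k0&(q[...,0]>=lo)&(q[...,0]<lo+6)&(abs(q[...,1]-20)<30)
    if k.sum()>2:print(' x ',lo,k.sum(),np.percentile(q[k][:,1],[3,97]).round(1),np.median(z[k]).round(1))
```

```text
-24 17 [-42.2  38.3] 100.8
   -18 73 [-50.9  39.7] 101.7
   -12 86 [-51.2  50.7] 101.7
   -6 117 [-48.9  55.1] 101.2
   0 126 [-43.3  45.9] 99.7
   6 135 [-86.9  28.5] 87.1
   12 73 [-95.8   2.2] 85.7
   18 113 [-95.3  48.5] 85.5
   24 124 [-94.3  53.6] 85.4
   30 130 [-87.9  46.6] 84.8
   36 68 [-34.   41.3] 84.9
   42 72 [-43.7  34.5] 85.2
   48 63 [-46.4  17. ] 85.1
   54 48 [-47.4   0.1] 85.1
   60 35 [-43.9 -17.8] 83.0
 x  -100 12 [ 9.7 28.7] 85.8
 x  -94 19 [ 9.6 32.6] 85.1
 x  -88 24 [ 8.  33.4] 85.3
 x  -82 19 [ 8.4 33.6] 84.4
 x  -76 21 [ 9.3 33.5] 85.0
 x  -70 22 [ 8.9 33.1] 85.1
 x  -64 23 [ 8.4 33.8] 84.6
```

View pics/c4.png

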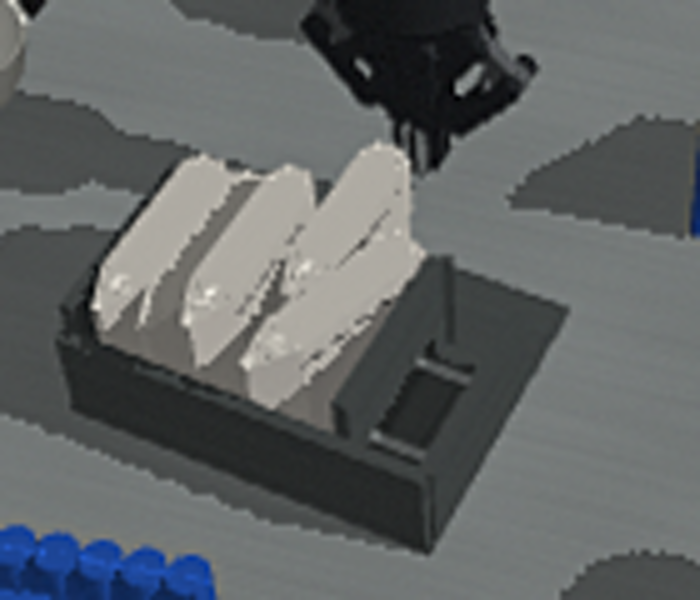

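Request:
arm_command(
  targets=[
    [-1, [-0.1, -0.01, 0], 0],
    [-1, [-0.1, 0, 0], 0],
    [-1, [-0.08, 0, 0], 0],
    [-1, [-0.07, 0, 0], 0],
    [-1, [-0.07, 0, 0], 0],
    [-1, [-0.07, 0, 0], 0],
    [-1, [-0.07, 0, 0], 0],
    [-1, [-0.07, 0, 0], 0],
  ],
)

```text
time_s: 15.48
ee_pos: [553.0, -49.0, 40.2]
tcp_rot: [180.0, -0.3, 172.0]
ft_force: [-7.7, 1.2, 2.8]
grip_width: 0.1
grip_force: 3.7
```

Request:
arm_command(
  targets=[
    [-1, [-0.06, 0, 0], 0],
    [-1, [-0.06, 0, 0], 0],
    [-1, [-0.06, 0, 0], 0],
    [-1, [-0.06, 0, 0], 0],
    [-1, [-0.06, 0, 0], 0],
    [-1, [-0.06, 0, 0], 0],
  ],
)

```text
time_s: 16.23
ee_pos: [569.4, -51.5, 40.8]
tcp_rot: [180.0, -0.0, 172.0]
ft_force: [-2.6, 1.0, -0.5]
grip_width: 0.1
grip_force: 1.3
```

Request:
arm_command(
  targets=[
    [-1, [-0.06, 0, 0], 0],
    [-1, [-0.06, 0, 0], 0],
    [-1, [-0.06, 0, 0], 0],
    [-1, [-0.06, 0, 0], 0],
    [-1, [-0.05, 0, 0], 0],
  ],
)

```text
time_s: 16.85
ee_pos: [581.0, -53.2, 40.9]
tcp_rot: [-180.0, 0.0, 172.0]
ft_force: [-2.5, -0.7, 0.4]
grip_width: -0.0
grip_force: 1.2
```

Request:
arm_command(
  targets=[
    [-1, [-0.04, 0, 0], 0],
    [-1, [-0.04, 0, 0], 0],
    [-1, [-0.03, 0, 0], 0],
    [-1, [0, 0, 0], 0],
  ],
)

```text
time_s: 17.35
ee_pos: [585.5, -53.8, 40.9]
tcp_rot: [-180.0, 0.0, 172.0]
ft_force: [-1.9, -0.4, -0.2]
grip_width: -0.1
grip_force: 0.7
```

Request:
arm_command(
  targets=[
    [-1, [-0.025, 0, 0], 0],
    [-1, [-0.025, 0, 0], 0],
    [-1, [0, 0, 0], 0],
  ],
)

```text
time_s: 17.73
ee_pos: [587.4, -54.1, 40.9]
tcp_rot: [-180.0, 0.0, 172.0]
ft_force: [-1.3, 0.8, -0.2]
grip_width: 0.2
grip_force: 0.8
```

Request:
arm_command(
  targets=[
    [-1, [-0.025, 0, 0], 0],
    [-1, [-0.025, 0, 0], 0],
    [-1, [0, 0, 0], 0],
  ],
)

```text
time_s: 18.1
ee_pos: [589.2, -54.4, 40.9]
tcp_rot: [-180.0, -0.0, 172.0]
ft_force: [-3.2, -0.0, 0.1]
grip_width: 0.1
grip_force: 1.1
```

Request:
arm_command(
  targets=[
    [-1, [-0.02, 0, 0], 0],
    [-1, [0, 0, 0], 0],
    [-1, [0, 0, 0], 0],
  ],
)

```text
time_s: 18.48
ee_pos: [589.3, -54.3, 40.8]
tcp_rot: [-180.0, -0.1, 172.0]
ft_force: [-5.5, -0.9, 2.0]
grip_width: -0.0
grip_force: 2.7
```

Request:
arm_command(
  targets=[
    [-1, [-0.02, 0, 0], 0],
    [-1, [0, 0, 0], 0],
    [-1, [0, 0, 0], 0],
  ],
)

```text
time_s: 18.85
ee_pos: [589.2, -54.2, 40.6]
tcp_rot: [180.0, -0.2, 172.0]
ft_force: [-7.6, -0.4, 3.9]
grip_width: 0.1
grip_force: 4.1
```

Request:
arm_command(
  targets=[
    [-1, [-0.02, 0, 0], 0],
    [-1, [-0.02, 0, 0], 0],
    [-1, [0, 0, 0], 0],
    [-1, [0, 0, 0], 0],
  ],
)

```text
time_s: 19.35
ee_pos: [589.2, -54.1, 40.0]
tcp_rot: [180.0, -0.4, 172.0]
ft_force: [-13.5, -0.0, 6.3]
grip_width: 0.1
grip_force: 6.5
```

Request:
arm_command(
  targets=[
    [-1, [0, 0, 0], 0],
    [-1, [0, 0, 0], 0],
    [-1, [0, 0, 0], 0],
    [-1, [0, 0, 0], 0],
    [-1, [0, 0, 0], 0],
    [-1, [0, 0, 0], 0],
  ],
)

```text
time_s: 20.1
ee_pos: [589.2, -54.1, 40.1]
tcp_rot: [180.0, -0.4, 172.0]
ft_force: [-13.7, 0.8, 5.9]
grip_width: -0.0
grip_force: 6.5
```

Pressed at about 13 N and steady. Retreat straight back, then up and clear.

Request:
arm_command(
  targets=[
    [-1, [0.05, 0, 0], 0],
    [-1, [0.1, 0, 0], 0],
    [-1, [0.4, 0, 0], 0],
    [-1, [0.8, 0, 0], 0],
    [-1, [0.8, 0, -0.3], 0],
    [-1, [0.5, 0, -0.8], 0],
    [-1, [0.5, 0, -0.9], 0],
    [-1, [0.3, 0.9, -0.9], 0],
    [-1, [0, 0.9, -0.9], 0],
    [-1, [0, 0.9, -0.5], 0],
    [-1, [0, 0.9, 0], 0],
    [-1, [0, 0.9, 0], 0],
    [-1, [0, 0.9, 0], 0],
    [-1, [0, 0, 0], 0],
    [-1, [0, 0, 0], 0],
  ],
)

```text
time_s: 21.98
ee_pos: [486.1, 178.2, 213.2]
tcp_rot: [180.0, 0.1, 172.0]
ft_force: [-0.0, 0.5, -0.0]
grip_width: 0.1
grip_force: 0.0
```

Run:
```python
from h import *
r=np.radians(-8);R=np.array([[np.cos(r),np.sin(r)],[-np.sin(r),np.cos(r)]])
ims=[]
for n,b in(('top',(270,145,360,235)),('scene',(170,180,290,290))):
    f=grab(n);x0,y0,x1,y1=b;ims.append(cv2.resize(f['color'][y0:y1,x0:x1,::-1],(390,390),interpolation=cv2.INTER_CUBIC))
    P=cloud(f);c=f['color'].astype(int);m=(c.min(-1)>100)&((c.max(-1)-c.min(-1))<50)
    q=P[...,:2]@R.T-[665,6.6];z=P[...,2];k0=m&(z>76)&(z<115)
    print(n)
    for i in range(5):
        y=-57+26*i;k=k0&(abs(q[...,1]-y)<9)&(abs(q[...,0])<140)
        print('  case y',y,k.sum(),np.percentile(q[k][:,0],[2,98]).round(1),np.median(z[k]).round(1))
cv2.imwrite('pics/c5.png',np.hstack(ims))
```

```text
top
  case y -57 207 [-53.9  50. ] 86.5
  case y -31 203 [-52.8  50.3] 86.3
  case y -5 217 [-54.3  51. ] 102.2
  case y 21 204 [-52.7  50.3] 85.9
  case y 47 205 [-53.8  50.1] 86.7
scene
  case y -57 252 [-52.4  52.8] 85.4
  case y -31 166 [-51.5  52.5] 85.6
  case y -5 307 [-51.5  54.4] 101.1
  case y 21 259 [-51.8  54. ] 85.3
  case y 47 264 [-51.5  53.1] 85.2
```

View pics/c5.png

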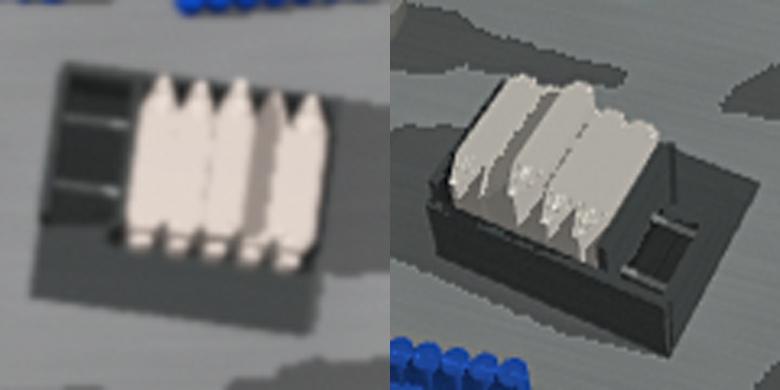

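All five cases stand upright and aligned. The new one is second from the left (top crop, about (185,165)), directly left of the tall case at about (230,165).

```bash
python3 -c "
from cell import bot
print(bot.hand_in())"
```

```text
the job is handed in; nothing more can be done
None
```

I filed the sample case directly left of the tall case, pushed it fully home, and held it against the back stop at about 13 N. All five cases stand upright, and I handed the job in at about 22 s; no verdict came back.

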